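Draw the airing wedge from the cold well and switch it back on

ROBOT

A 6-joint arm with a two-finger parallel gripper is mounted at the origin on the work surface. World frame = base frame: x ahead of the robot, y to its left, z up, the work surface at z = 0. Lengths are in m, angles in rad, forces in N, time in s.
With the tool pointing down it reaches from about 0.425 to 0.95 m from the base axis. Payload 3.5 kg.
Tool frame: the origin (TCP) lies between the finger pads; the fingertips stand env.tcp_to_tips ahead of it and the grasp point (between the pads) lies 11 mm behind it (env.tcp_to_tips is the distance from the TCP to the fingertips, in m); z points along the fingers, y is the direction in which the jaws open and shut (so a half turn about z gives the same grasp; the last joint's range is limited). The gripper opens to 85 mm and grips with 20 to 120 N. Pads are 22 mm wide; open, the fingers measure 114 mm over their backs; the gripper's body (76 mm by 85 mm) begins 54 mm behind the grasp point. The pads swing forward as they close: fully open they stand 13 mm farther back than shut.
Start: joints at [-1.487, 0.286, 1.577, -0, 1.279, -0.15], TCP at [0.156, -0.657, 0.239] pointing down, gripper open.
Joint ranges: [-2.77, 2.77], [-0.9, 2.22], [0.21, 2.48], [-1.53, 4.67], [0.24, 2.81], [-2.84, 2.84]. Speed limits (rad/s): [2.79, 2.79, 3.14, 3.14, 3.14, 3.14].

INTERFACE

Orientations are given as a 3x3 rotation matrix whose columns are the frame's x, y, z axes.
In Python, from plant import monitor, read_camera, env gives the robot as it stands.
- The arm moves only by the tool play_rows, never from a script. Its argument "plan" is a list of rows, each a list of 3 entries, a list of its own where there are three numbers: the shift along the world's x, y, z normalised to -1 to 1, where 1 is 40 cm, then the turn, a rotation vector about the world's x, y, z normalised to -1 to 1, where 1 is 90 degrees, then the opening, from 0 (shut) to 1 (fully open). In form: [[[dx, dy, dz], [ax, ay, az], hand], ...]. A call has 1 to 5 rows; each row is the pose to reach, as a shift and turn from the pose commanded when the call began; what a row does not reach only later rows make up. A row lasts 1/10 s, in which the tool goes at most 50 mm and 8.59 degrees, less where a joint would pass 70% of its speed; a pose out of reach is approached as far as the arm can. A call with a number of a shift or a turn outside -1 to 1 is refused whole. A call with a gripper value outside its range is refused whole. The fingers move at their own pace and stop on an object; "squeeze" is the grip in N (left out, the last holds). Time passes only in rows, so rows that repeat a pose let the fingers close. It gives the time, the measured TCP pose, the force and the opening at its end, in the units of the state.
- monitor.sense(): the state, without advancing time (a new reading comes with each control period).
- read_camera(name): name is "scene" or "top" or "wrist"; returns a dict with "color" (480x640x3 uint8, red, green, blue), "z_map" (480x640 float32, m along the optical axis (not along the pixel's ray), 0 where there is no reading), "intrinsics" (3x3 intrinsics, pixels), "T" (4x4, takes a point from camera to world coordinates). Camera axes: x right, y down, z forward; pixel columns grow to the right and rows downward; lengths in m; the calibration is good to about 2 mm. A picture is of the moment at which its call begins.
- env.hand_in(): hands the job in, once; it reports no verdict.
The state is a dict: "time": time; "qpos": joint angles; "dq": joint speeds; "joint_efforts": joint torques, N m; "position": TCP position; "ee_rot": TCP orientation; "contact_force": force on the tool from outside, world axes, zero at the start; "moment": the same for the moment, N m; "width": finger opening in m.
Only numpy, scipy, OpenCV 4.12 (cv2) and the standard library are available. Lean on these libraries where they do the work, as an engineer would, in place of code of your own. Each camera call takes 0.05 s, during which the arm holds its last target. There are 200 camera calls.

TASK

The cold well's heavy lid is propped ajar on a wooden wedge: work the wedge straight back out towards the front in small gentle tugs, pausing between tugs so that the lid settles down on it bit by bit, until the lid is fully shut; never let the lid drop and do not lift it. Then lay the wedge in the black tray, flat on its base and wholly inside, and last of all switch the well on by pushing the toggle lever on the grey switch box fully over to its other side. Leave the scoop, the pepper grinder and the bowl beside the well where they are.

Things in the scene. Friction and masses are not known exactly. Their poses are not given: they have to be found in the camera images.
- well: low stainless cold well, a fixed housing 330 mm deep (x) by 290 mm wide (y) by 80 mm high. Origin: centre of its underside. Its -x is the front, with a flat bare ledge 130 mm deep (x from -165 to -35 mm) at 80 mm height; the lid covers the rest, from x = -35 mm to its hinge at x = +155 mm. The wedge comes out along the well's -x.
- lid (a joint): angle of the well's lid in rad: 0 fully shut, about 0.15 at the start, growing as it rises. The lid is a flat metal slab 190 mm deep, 270 mm wide, 22 mm thick (a low bar handle on top near the far side, rising 17 mm over the slab), about 1.1 to 2.3 kg, hinged along the far (+x) side of the well, its underside flush on the 80 mm top when shut. Only the wedge holds it up.
- lid_edge (a point): middle of the lower front edge of the lid (190 mm from the hinge); its height above 80 mm is the gap under the lid.
- wedge_grip (a point): grasp point on the heel half of the loose wooden wedge: mid-width, 45 mm from the heel face, 20 mm above its base (the wedge is 39 mm high and 45 mm wide there, with upright side faces); x axis towards the tip, z up. At the start it is about 40 mm in front of the lid's edge. Pulling needs some 4 to 15 N.
- wedge_mid (a point): the wedge's centre, 85 mm from each end, mid-width, 14 mm above its base; same axes. The wedge is 170 mm long, 45 mm wide, 140 g; flat base, top sloping evenly from 53 mm high at the heel (-x end, towards the well's front) to 2 mm at the tip (+x end). It starts flat on the ledge in line with the well's x, some 90 mm of it under the lid.
- tray: open black plastic tray, fixed, 250 mm long (x) by 160 mm wide (y), 25 mm high, walls and floor 4 mm (5 mm at most) thick. Origin: centre of its underside. To the left or right of the well.
- switchbox: grey switch box, fixed, 120 mm (x) by 90 mm (y) by 60 mm high, on the other side of the well from the tray. Origin: centre of its underside. On its top stands a dark block 70 x 50 x 25 mm high with the toggle lever.
- switch (a joint): toggle lever angle in rad: 0 (off) leaning 0.5 rad towards the switch box's -x, 1.0 (on, its stop) leaning 0.5 rad towards its +x. Starts at 0 to 0.15, stays where it is left, and moves with about 1 N at the tip. Hinge line along the box's y, 82 mm above the counter over the box's centre.
- switch_tip (a point): centre of the black ball (26 mm across) at the end of the toggle lever, 80 mm from its hinge, about 152 mm above the counter.
- bowl_a: the cobalt ceramic bowl beside the well (a second one stands farther off), 136 mm across, 62 mm high; to be left alone. Origin: centre of its underside.
- grinder: wooden pepper grinder, 58 mm across, 182 mm tall; to be left alone. Origin: centre of its underside.
- scoop: aluminium ice cream scoop lying down, 190 mm long, 36 mm high; to be left alone. It lies between the robot and the well.
Mind the look-alikes: they are no part of the job. Leave any pink or turquoise look-alike of the switchbox alone.

How it is judged:
On the way, in this order (a step that is already met when the one before it is completed fails the run):
1. the wedge has been drawn part-way back and the lid has come to rest on it part-way down (0.03 to 0.135 rad) (value of joint lid between 0.03 and 0.135 rad and velocity of joint lid between -0.03 and 0.03 rad/s and linear speed of wedge below 0.012 m/s), for 0.15 s.
2. the wedge is out and the lid is fully shut (value of joint lid below 0.015 rad), for 0.2 s.
3. the wedge lies flat in the tray, let go (x of wedge_mid in the frame of tray between -0.1 and 0.1 m and y of wedge_mid in the frame of tray between -0.06 and 0.06 m and z of wedge_mid in the frame of tray below 0.025 m and angle between wedge_mid's own z axis and vertical below 0.1 rad and contact force between the fingers and wedge below 0.2 N), for 0.2 s.
4. the toggle lever is fully over to the on side (value of joint switch above 0.9 rad), for 0.1 s.
At the end, for the whole second after the job is handed in: The lid is shut (under 0.015 rad), the wedge rests flat on its base on the tray's floor wholly inside it, released and still, and the toggle lever is over to the on side (above 0.9 rad) (value of joint lid below 0.015 rad and x of wedge_mid in the frame of tray between -0.1 and 0.1 m and y of wedge_mid in the frame of tray between -0.06 and 0.06 m and z of wedge_mid in the frame of tray below 0.025 m and angle between wedge_mid's own z axis and vertical below 0.1 rad and value of joint switch above 0.9 rad and linear speed of wedge below 0.02 m/s); the robot touches nothing.
It fails at once if the lid drops: it falls faster than 0.5 rad/s while still more than 0.03 rad open (value of joint lid above 0.03 rad and velocity of joint lid below -0.5 rad/s).
It fails at once if the lid is lifted above 0.2 rad (value of joint lid above 0.2 rad).
It fails at once if the lever is thrown while the lid is still open (value of joint lid above 0.03 rad and value of joint switch above 0.7 rad).
It fails at once if the scoop, the grinder or the bowl beside the well is moved by more than 30 mm (distance of any of bowl_a, grinder, scoop from where it was at the start of the episode above 0.03 m).
It also fails if it takes over 58 s, if anything falls off the work surface, if the arm or the gripper's body presses on something with over 40 N, if the wrist force passes 120 N, or if a joint passes its speed limit or range.

## Working session

There is one attempt and no reset: what is moved stays moved. The work goes in short steps, Python scripts to look and compute and a tool call to move; the robot and the scene stay as the last step left them, time stands still between calls to the robot, and variables do not carry over. Pictures are saved under pics/ and viewed, about 8 in all and at most 12, crops included, and the job is handed in when it is done.

Besides the shell and the picture viewer there is one more tool, called in YAML: its name, and indented under it one key for each argument. play_rows: Moves the arm, as the interface text tells. Its arguments: {"type":"object","properties":{"plan":{"type":"array"},"squeeze":{"type":"number"}},"required":["plan"]}

```bash
mkdir -p pics; cat > h.py <<'E'
import numpy as np, cv2
from plant import monitor, read_camera, env
def snap(n,f):
    d=read_camera(n); cv2.imwrite(f'pics/{f}.png',d['color'][:,:,::-1]); np.savez(f'pics/{f}.npz',**{k:np.array(v) for k,v in d.items()}); return d
def pt(d,u,v,z=None):
    K=d['intrinsics'];T=d['T']; r=np.array([(u-K[0,2])/K[0,0],(v-K[1,2])/K[1,1],1.])
    if z is None:
        p=d['z_map'][max(0,int(v)-1):int(v)+2,max(0,int(u)-1):int(u)+2]; s=np.median(p[p>0]) if (p>0).any() else np.nan
    else: s=(z-T[2,3])/(T[:3,:3]@r)[2]
    return (T[:3,:3]@(r*s)+T[:3,3]).round(4)
E
python3 - <<'E'
from h import *
snap('top','top0');snap('scene','scene0')
print(monitor.sense(),env.tcp_to_tips)
E
```

```text
{'time': 0.1, 'qpos': array([-1.48701130e+00,  2.87127796e-01,  1.57805235e+00,  3.11276781e-07,
        1.27858525e+00, -1.50000459e-01]), 'dq': array([-0.00020883, -0.00129354, -0.00159473,  0.00037643, -0.00048727,
       -0.00080238]), 'joint_efforts': array([ 8.18867684e-04, -4.07297516e+01, -2.93698722e+01, -1.33848462e-04,
        3.41598199e-03,  2.98689095e-06]), 'position': array([ 0.15635092, -0.65604417,  0.23803988]), 'ee_rot': array([[ 9.72796466e-01,  2.31661396e-01, -1.81533639e-04],
       [ 2.31661239e-01, -9.72794111e-01,  2.16514933e-03],
       [ 3.24986660e-04, -2.14830392e-03, -9.99997640e-01]]), 'contact_force': array([ 0.25850065, -0.6755133 , -0.37025292]), 'moment': array([-0.0056058 ,  0.01951413, -0.01479391]), 'width': 0.0853601566877956} 0.008
```

View pics/top0.png

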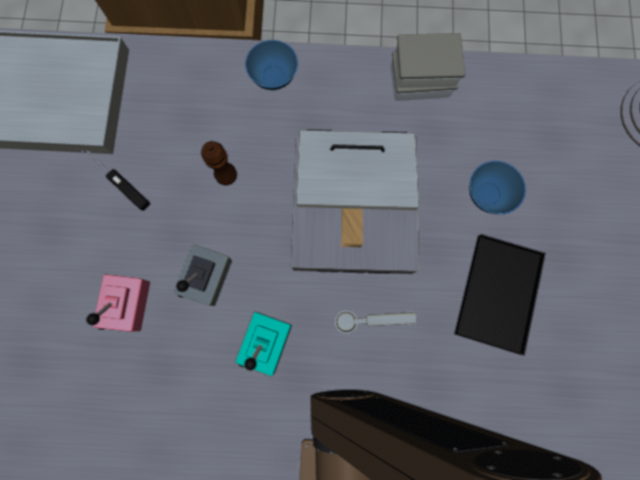

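View pics/scene0.png

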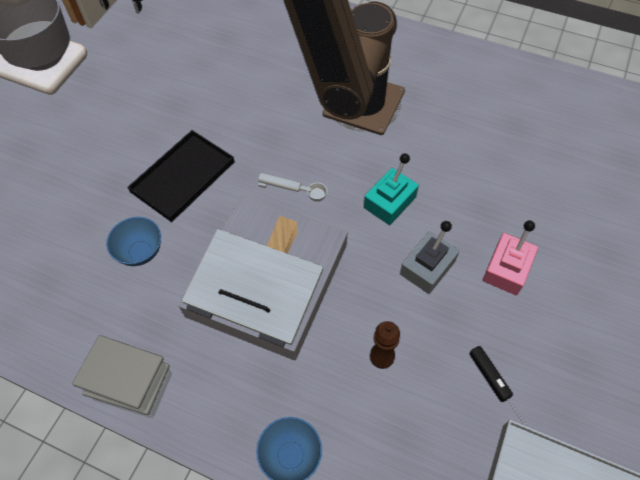

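The top view shows the well at (355,200) with the wedge at (352,227), the black tray at (500,294), the grey switch box at (203,275) with its ball at (182,286), and the scoop at (375,320). Next I'll convert these to positions.

```bash
python3 - <<'E'
from h import *
d=dict(np.load('pics/top0.npz'))
print(d['T'].round(3),d['intrinsics'].round(1))
for n,u,v,z in [('ledgeFL',293,269,.08),('ledgeFR',415,271,.08),('lidL',295,206,None),('lidR',417,209,None),('lidbackL',299,131,.1),('lidbackR',414,133,.1),
 ('wedge heelL',342,246,None),('heelR',362,247,None),('wtopL',343,209,None),('wtopR',363,210,None),('wmid',352,228,None),
 ('trayTL',481,236,.025),('TR',544,253,.025),('BR',523,353,.025),('BL',457,334,.025),('trayfloor',500,294,None),
 ('sbTL',194,247,.06),('sbTR',230,258,.06),('sbBR',212,304,.06),('sbBL',179,294,.06),('ball',182,286,None),('ballz',182,286,.152),
 ('bowl',497,187,None),('scoopHead',346,321,None),('scoopEnd',416,318,None),('grinder',213,153,None)]:
    print(n,pt(d,u,v,z),'depth',pt(d,u,v))
c=d['color'][:,:,::-1]
a=cv2.resize(c[195:280,285:425],None,fx=4,fy=4,interpolation=cv2.INTER_CUBIC)
b=cv2.resize(c[230:360,450:550],None,fx=4,fy=4,interpolation=cv2.INTER_CUBIC)[:340]
e=cv2.resize(c[235:315,165:240],None,fx=4,fy=4,interpolation=cv2.INTER_CUBIC)
K=np.zeros((600,800,3),np.uint8)
e2=e[:, :240] if 0 else cv2.resize(e,(240,256)); K[:340,:560]=a;K[0:256,560:800]=e2
K[340:600,:200]=cv2.resize(c[230:360,450:550],(200,260)); cv2.imwrite('pics/crop1.png',K)
# wedge heights profile
zm=d['z_map']
for v in range(205,256,3): print(v,[pt(d,u,v).tolist() for u in (352,)])
E
```

```text
[[ 0.053 -0.978  0.2    0.346]
 [-0.999 -0.052  0.009  0.077]
 [ 0.002 -0.201 -0.98   1.068]
 [ 0.     0.     0.     1.   ]] [[440.3   0.  316.7]
 [  0.  440.3 235.6]
 [  0.    0.    1. ]]
ledgeFL [0.4678 0.136  0.08  ] depth [0.4723 0.1381 0.0434]
ledgeFR [ 0.4778 -0.1388  0.08  ] depth [ 0.4794 -0.1415  0.0676]
lidL [0.6144 0.1406 0.0812] depth [0.6144 0.1406 0.0812]
lidR [ 0.6234 -0.143   0.0767] depth [ 0.6234 -0.143   0.0767]
lidbackL [0.7924 0.1414 0.1   ] depth [0.8375 0.1478 0.0023]
lidbackR [ 0.8018 -0.1295  0.1   ] depth [ 8.492e-01 -1.510e-01 -6.000e-04]
wedge heelL [0.5251 0.0281 0.0861] depth [0.5251 0.0281 0.0861]
heelR [ 0.5262 -0.0177  0.0808] depth [ 0.5262 -0.0177  0.0808]
wtopL [0.6057 0.0305 0.1083] depth [0.6057 0.0305 0.1083]
wtopR [ 0.6137 -0.0174  0.0792] depth [ 0.6137 -0.0174  0.0792]
wmid [0.5599 0.0096 0.1223] depth [0.5599 0.0096 0.1223]
trayTL [ 0.5786 -0.3096  0.025 ] depth [ 0.5791 -0.3104  0.0226]
TR [ 0.5449 -0.4597  0.025 ] depth [ 0.5452 -0.4605  0.0234]
BR [ 0.3092 -0.3997  0.025 ] depth [ 0.3092 -0.3998  0.0248]
BL [ 0.3438 -0.249   0.025 ] depth
[... 522 characters left out ...]
072 0.0059] depth [0.3601 0.0072 0.0059]
scoopEnd [ 3.760e-01 -1.595e-01  3.000e-04] depth [ 3.760e-01 -1.595e-01  3.000e-04]
grinder [0.6987 0.319  0.1713] depth [0.6987 0.319  0.1713]
205 [[0.6104, 0.012, 0.1288]]
208 [[0.608, 0.0106, 0.1123]]
211 [[0.6019, 0.0101, 0.1093]]
214 [[0.5939, 0.0102, 0.1133]]
217 [[0.5865, 0.01, 0.1152]]
220 [[0.579, 0.01, 0.1178]]
223 [[0.5719, 0.0098, 0.1193]]
226 [[0.5644, 0.0098, 0.122]]
229 [[0.5572, 0.0097, 0.124]]
232 [[0.55, 0.0096, 0.1264]]
235 [[0.5428, 0.0095, 0.1288]]
238 [[0.536, 0.0093, 0.1293]]
241 [[0.5289, 0.0093, 0.1317]]
244 [[0.5259, 0.0076, 0.1128]]
247 [[0.5246, 0.0052, 0.0828]]
250 [[0.5181, 0.0048, 0.0808]]
253 [[0.5113, 0.0045, 0.0801]]
```

View pics/crop1.png

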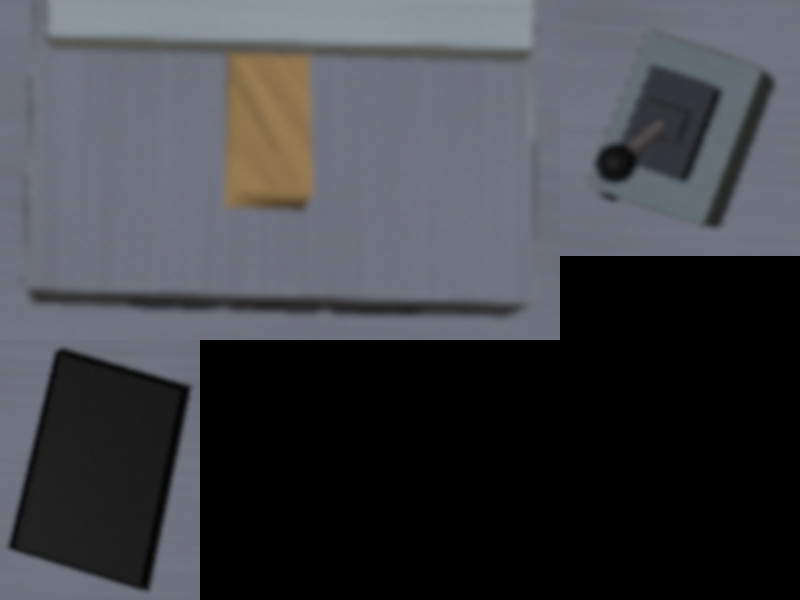

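play_rows:
  plan:
    - [[0.06, 0.1, 0], [0, 0, -0.03], 1]
    - [[0.12, 0.2, 0], [0, 0, -0.06], 1]
    - [[0.18, 0.29, 0], [0, 0, -0.09], 1]
    - [[0.24, 0.38, 0], [0, 0, -0.127], 1]
    - [[0.3, 0.47, 0], [0, 0, -0.127], 1]
  squeeze: 60

```text
time: 0.6
position: [0.277, -0.4667, 0.2387]
ee_rot: [[0.999, 0.033, -0.0], [0.033, -0.999, 0.001], [-0.0, -0.001, -1.0]]
contact_force: [0.6, -0.4, -0.2]
width: 0.0856
```

play_rows:
  plan:
    - [[0.06, 0.1, 0], [0, 0, 0], 1]
    - [[0.12, 0.2, 0], [0, 0, 0], 1]
    - [[0.18, 0.29, 0], [0, 0, 0], 1]
    - [[0.24, 0.38, 0], [0, 0, 0], 1]
    - [[0.3, 0.47, 0], [0, 0, 0], 1]

```text
time: 1.1
position: [0.3969, -0.2788, 0.239]
ee_rot: [[0.999, 0.034, -0.0], [0.034, -0.999, 0.0], [-0.0, -0.0, -1.0]]
contact_force: [0.2, -0.6, -0.4]
width: 0.0859
```

play_rows:
  plan:
    - [[0.06, 0.1, 0], [0, 0, 0], 1]
    - [[0.12, 0.2, 0], [0, 0, 0], 1]
    - [[0.18, 0.29, 0], [0, 0, 0], 1]
    - [[0.24, 0.38, 0], [0, 0, 0], 1]
    - [[0.3, 0.47, 0], [0, 0, 0], 1]

```text
time: 1.6
position: [0.5168, -0.0907, 0.239]
ee_rot: [[0.999, 0.035, -0.0], [0.035, -0.999, 0.0], [-0.0, -0.0, -1.0]]
contact_force: [-0.1, -0.8, 0.2]
width: 0.0858
```

play_rows:
  plan:
    - [[0.05, 0.08, 0], [0, 0, 0], 1]
    - [[0.1, 0.16, 0], [0, 0, 0], 1]
    - [[0.137, 0.247, 0], [0, 0, 0], 1]
    - [[0.137, 0.247, 0], [0, 0, 0], 1]
    - [[0.137, 0.247, 0], [0, 0, 0], 1]

```text
time: 2.1
position: [0.5709, 0.0069, 0.2386]
ee_rot: [[0.999, 0.036, -0.001], [0.036, -0.999, -0.0], [-0.002, 0.0, -1.0]]
contact_force: [-0.3, -0.1, -0.7]
width: 0.0854
```

```bash
python3 - <<'E'
from h import *
snap('wrist','w1')
E
```

```text
(no output)
```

View pics/w1.png

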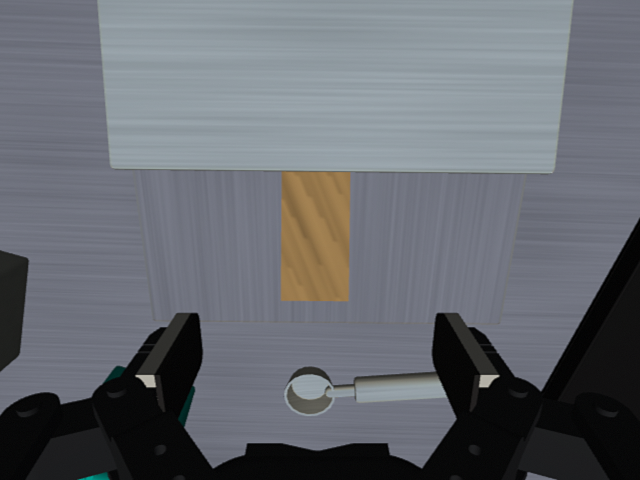

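The wrist view shows the wedge centred between the jaws, spanning u 281–350. Its heel is at row 300 and the lid edge at row 171. I'll check the numbers before descending.

```bash
python3 - <<'E'
from h import *
d=dict(np.load('pics/w1.npz'))
for u,v,z in [(281,299,.133),(349,299,.133),(282,175,None),(350,175,None),(282,296,None),(348,296,None),(115,169,None),(550,171,None),(155,321,.08),(500,323,.08)]: print(u,v,pt(d,u,v,z),pt(d,u,v))
E
```

```text
281 299 [0.5268 0.0316 0.133 ] [0.527  0.0315 0.1333]
349 299 [ 0.5284 -0.0135  0.133 ] [ 0.5009 -0.0191  0.0803]
282 175 [0.6051 0.0334 0.1094] [0.6051 0.0334 0.1094]
350 175 [ 0.6016 -0.0137  0.0811] [ 0.6016 -0.0137  0.0811]
282 296 [0.5287 0.031  0.1324] [0.5287 0.031  0.1324]
348 296 [ 0.5042 -0.018   0.0815] [ 0.5042 -0.018   0.0815]
115 169 [0.597  0.1645 0.0644] [0.597  0.1645 0.0644]
550 171 [ 0.6169 -0.1301  0.1293] [ 0.6169 -0.1301  0.1293]
155 321 [0.475  0.1395 0.08  ] [0.4268 0.1737 0.001 ]
500 323 [ 0.483  -0.1452  0.08  ] [ 4.363e-01 -1.883e-01 -3.000e-04]
```

play_rows:
  plan:
    - [[0, 0.008, -0.1], [0, 0, 0], 1]
    - [[0, 0.008, -0.2], [0, 0, 0], 1]
    - [[0, 0.008, -0.28], [0, 0, 0], 1]
    - [[0, 0.008, -0.34], [0, 0, 0], 1]
    - [[0, 0.008, -0.366], [0, 0, 0], 1]

```text
time: 2.65
position: [0.5688, 0.0083, 0.0898]
ee_rot: [[0.999, 0.032, -0.005], [0.032, -0.999, 0.001], [-0.005, -0.001, -1.0]]
contact_force: [0.1, -0.2, -1.1]
width: 0.0854
```

play_rows:
  plan:
    - [[0, 0, 0], [0, 0, 0], 1]
    - [[0, 0, 0], [0, 0, 0], 0.6]
    - [[0, 0, 0], [0, 0, 0], 0.4]
    - [[0, 0, 0], [0, 0, 0], 0.2]
    - [[0, 0, 0], [0, 0, 0], 0]
  squeeze: 60

```text
time: 3.15
position: [0.5724, 0.0087, 0.0951]
ee_rot: [[0.999, 0.034, 0.003], [0.034, -0.999, -0.002], [0.003, 0.002, -1.0]]
contact_force: [-1.2, -2.4, 5.8]
width: 0.0445
```

play_rows:
  plan:
    - [[0, 0, 0], [0, 0, 0], 0]
    - [[0, 0, 0], [0, 0, 0], 0]
    - [[0, 0, 0], [0, 0, 0], 0]

```text
time: 3.45
position: [0.5724, 0.0087, 0.0951]
ee_rot: [[0.999, 0.035, 0.003], [0.035, -0.999, -0.002], [0.003, 0.002, -1.0]]
contact_force: [-1.8, -2.7, 5.7]
width: 0.0441
```

Gripped: width is 44 mm, with slight downward pressure. Now the first gentle tug.

play_rows:
  plan:
    - [[-0.01, 0, 0.004], [0, 0, 0], 0]
    - [[-0.02, -0.001, 0.004], [0, 0, 0], 0]
    - [[-0.03, -0.001, 0.004], [0, 0, 0], 0]
    - [[-0.03, -0.001, 0.004], [0, 0, 0], 0]
    - [[-0.03, -0.001, 0.004], [0, 0, 0], 0]

```text
time: 3.95
position: [0.5601, 0.009, 0.0951]
ee_rot: [[0.999, 0.035, 0.003], [0.035, -0.999, -0.0], [0.003, 0.0, -1.0]]
contact_force: [3.4, -0.5, -0.2]
width: 0.0444
```

```bash
cat >> h.py <<'E'
def chk():
    d=read_camera('top'); print(monitor.sense()['position'].round(4), monitor.sense()['contact_force'].round(1))
    # front edge height of lid: sample lid-top strip
    for u in (305,325,390,410):
        P=np.array([pt(d,u,v) for v in range(150,222)]); i=P[:,2]>.1; Q=P[i&(P[:,2]<.15)]
        c=np.polyfit(Q[:,0],Q[:,2],1); print(u,'lid angle',round(-np.arctan(c[0]),4),'front x',Q[:,0].min().round(4),'z',Q[-1,2].round(4))
E
python3 - <<'E'
from h import *
chk()
E
```

```text
[0.5601 0.009  0.0951] [4.2 1.1 0.2]
305 lid angle 0.1117 front x 0.6054 z 0.1094
325 lid angle 0.1074 front x 0.6032 z 0.1099
390 lid angle 0.1322 front x 0.669 z 0.119
410 lid angle 0.1069 front x 0.6112 z 0.1089
```

play_rows:
  plan:
    - [[-0.01, 0, 0], [0, 0, 0], 0]
    - [[-0.02, -0.001, 0], [0, 0, 0], 0]
    - [[-0.03, -0.001, 0], [0, 0, 0], 0]
    - [[-0.03, -0.001, 0], [0, 0, 0], 0]
    - [[-0.03, -0.001, 0], [0, 0, 0], 0]

```text
time: 4.5
position: [0.5479, 0.0085, 0.0951]
ee_rot: [[0.999, 0.034, 0.002], [0.034, -0.999, -0.0], [0.002, 0.0, -1.0]]
contact_force: [4.7, -0.1, 0.5]
width: 0.0446
```

play_rows:
  plan:
    - [[0, 0, 0], [0, 0, 0], 0]
    - [[0, 0, 0], [0, 0, 0], 0]

```text
time: 4.7
position: [0.5479, 0.0085, 0.0951]
ee_rot: [[0.999, 0.034, 0.002], [0.034, -0.999, -0.0], [0.002, 0.0, -1.0]]
contact_force: [3.9, 1.1, 1.7]
width: 0.0442
```

play_rows:
  plan:
    - [[-0.01, 0, 0], [0, 0, 0], 0]
    - [[-0.02, -0.001, 0], [0, 0, 0], 0]
    - [[-0.03, -0.001, 0], [0, 0, 0], 0]
    - [[-0.03, -0.001, 0], [0, 0, 0], 0]
    - [[-0.03, -0.001, 0], [0, 0, 0], 0]

```text
time: 5.2
position: [0.5358, 0.008, 0.0951]
ee_rot: [[0.999, 0.034, 0.002], [0.034, -0.999, -0.0], [0.002, 0.0, -1.0]]
contact_force: [4.5, -0.4, 2.7]
width: 0.0439
```

play_rows:
  plan:
    - [[0, 0, 0], [0, 0, 0], 0]
    - [[0, 0, 0], [0, 0, 0], 0]
    - [[0, 0, 0], [0, 0, 0], 0]

```text
time: 5.5
position: [0.5358, 0.008, 0.0951]
ee_rot: [[0.999, 0.034, 0.001], [0.034, -0.999, -0.0], [0.001, 0.0, -1.0]]
contact_force: [5.1, -0.3, 3.0]
width: 0.0445
```

```bash
python3 - <<'E'
from h import *
chk()
E
```

```text
[0.5358 0.0081 0.0951] [ 4.4 -0.7  3.6]
305 lid angle 0.0739 front x 0.6045 z 0.1046
325 lid angle 0.0764 front x 0.605 z 0.1032
390 lid angle 0.0953 front x 0.6364 z 0.1181
410 lid angle 0.0728 front x 0.6102 z 0.1043
```

play_rows:
  plan:
    - [[-0.01, 0, 0], [0, 0, 0], 0]
    - [[-0.02, -0.001, 0], [0, 0, 0], 0]
    - [[-0.03, -0.001, 0], [0, 0, 0], 0]
    - [[-0.03, -0.001, 0], [0, 0, 0], 0]
    - [[-0.03, -0.001, 0], [0, 0, 0], 0]

```text
time: 6.05
position: [0.5238, 0.0077, 0.0951]
ee_rot: [[0.999, 0.034, 0.002], [0.034, -0.999, -0.0], [0.002, 0.0, -1.0]]
contact_force: [4.6, -0.2, 3.7]
width: 0.0446
```

play_rows:
  plan:
    - [[0, 0, 0], [0, 0, 0], 0]
    - [[0, 0, 0], [0, 0, 0], 0]
    - [[0, 0, 0], [0, 0, 0], 0]

```text
time: 6.35
position: [0.5239, 0.0077, 0.0951]
ee_rot: [[0.999, 0.034, 0.002], [0.034, -0.999, -0.0], [0.002, 0.0, -1.0]]
contact_force: [4.6, -0.4, 4.0]
width: 0.0444
```

play_rows:
  plan:
    - [[-0.01, 0, 0], [0, 0, 0], 0]
    - [[-0.02, -0.001, 0], [0, 0, 0], 0]
    - [[-0.03, -0.001, 0], [0, 0, 0], 0]
    - [[-0.03, -0.001, 0], [0, 0, 0], 0]
    - [[-0.03, -0.001, 0], [0, 0, 0], 0]

```text
time: 6.85
position: [0.5118, 0.0073, 0.0951]
ee_rot: [[0.999, 0.034, 0.002], [0.034, -0.999, -0.0], [0.002, 0.0, -1.0]]
contact_force: [5.4, -0.8, 3.9]
width: 0.044
```

play_rows:
  plan:
    - [[0, 0, 0], [0, 0, 0], 0]
    - [[0, 0, 0], [0, 0, 0], 0]

```text
time: 7.05
position: [0.5118, 0.0073, 0.0951]
ee_rot: [[0.999, 0.034, 0.002], [0.034, -0.999, -0.0], [0.002, 0.0, -1.0]]
contact_force: [5.3, 0.1, 3.9]
width: 0.0443
```

play_rows:
  plan:
    - [[-0.01, 0, 0], [0, 0, 0], 0]
    - [[-0.02, -0.001, 0], [0, 0, 0], 0]
    - [[-0.03, -0.001, 0], [0, 0, 0], 0]
    - [[-0.03, -0.001, 0], [0, 0, 0], 0]
    - [[-0.03, -0.001, 0], [0, 0, 0], 0]

```text
time: 7.55
position: [0.4998, 0.0068, 0.0951]
ee_rot: [[0.999, 0.034, 0.002], [0.034, -0.999, -0.0], [0.002, 0.0, -1.0]]
contact_force: [5.0, -0.4, 4.2]
width: 0.0442
```

```bash
python3 - <<'E'
from h import *
chk()
E
```

```text
[0.4998 0.0069 0.0951] [ 5.3 -0.4  3.4]
305 lid angle 0.0335 front x 0.604 z 0.1064
325 lid angle 0.0287 front x 0.6048 z 0.1036
390 lid angle 0.0338 front x 0.6078 z 0.1042
410 lid angle 0.0314 front x 0.6101 z 0.1047
```

play_rows:
  plan:
    - [[-0.01, 0, 0], [0, 0, 0], 0]
    - [[-0.02, -0.001, 0], [0, 0, 0], 0]
    - [[-0.02, -0.001, 0], [0, 0, 0], 0]
    - [[-0.02, -0.001, 0], [0, 0, 0], 0]
    - [[-0.02, -0.001, 0], [0, 0, 0], 0]

```text
time: 8.1
position: [0.4918, 0.0065, 0.0951]
ee_rot: [[0.999, 0.034, 0.002], [0.034, -0.999, -0.0], [0.002, 0.0, -1.0]]
contact_force: [5.1, 0.1, 4.3]
width: 0.0441
```

play_rows:
  plan:
    - [[-0.01, 0, 0], [0, 0, 0], 0]
    - [[-0.02, -0.001, 0], [0, 0, 0], 0]
    - [[-0.02, -0.001, 0], [0, 0, 0], 0]
    - [[-0.02, -0.001, 0], [0, 0, 0], 0]
    - [[-0.02, -0.001, 0], [0, 0, 0], 0]

```text
time: 8.6
position: [0.4839, 0.0061, 0.0951]
ee_rot: [[0.999, 0.034, 0.002], [0.034, -0.999, -0.0], [0.002, 0.0, -1.0]]
contact_force: [5.5, -0.4, 3.9]
width: 0.044
```

play_rows:
  plan:
    - [[-0.01, 0, 0], [0, 0, 0], 0]
    - [[-0.02, -0.001, 0], [0, 0, 0], 0]
    - [[-0.02, -0.001, 0], [0, 0, 0], 0]
    - [[-0.02, -0.001, 0], [0, 0, 0], 0]
    - [[-0.02, -0.001, 0], [0, 0, 0], 0]

```text
time: 9.1
position: [0.475, 0.0059, 0.0951]
ee_rot: [[0.999, 0.034, -0.001], [0.034, -0.999, 0.0], [-0.001, -0.0, -1.0]]
contact_force: [1.8, -0.9, 6.5]
width: 0.0441
```

play_rows:
  plan:
    - [[-0.01, 0, 0], [0, 0, 0], 0]
    - [[-0.02, -0.001, 0], [0, 0, 0], 0]
    - [[-0.025, -0.001, 0], [0, 0, 0], 0]
    - [[-0.025, -0.001, 0], [0, 0, 0], 0]
    - [[-0.025, -0.001, 0], [0, 0, 0], 0]

```text
time: 9.6
position: [0.465, 0.0055, 0.0951]
ee_rot: [[0.999, 0.034, -0.001], [0.034, -0.999, 0.0], [-0.001, -0.0, -1.0]]
contact_force: [1.6, -0.6, 6.2]
width: 0.0446
```

```bash
python3 - <<'E'
from h import *
chk(); snap('scene','sc2'); d=dict(np.load('pics/sc2.npz'))
cv2.imwrite('pics/sc2c.png',cv2.resize(d['color'][150:330,170:370,::-1],None,fx=3,fy=3,interpolation=2))
E
```

```text
[0.465  0.0055 0.0951] [ 1.9 -0.2  7. ]
305 lid angle 0.0023 front x 0.603 z 0.1016
325 lid angle -0.004 front x 0.6057 z 0.1006
390 lid angle -0.0034 front x 0.6112 z 0.1005
410 lid angle 0.01 front x 0.6087 z 0.1014
```

View pics/sc2c.png

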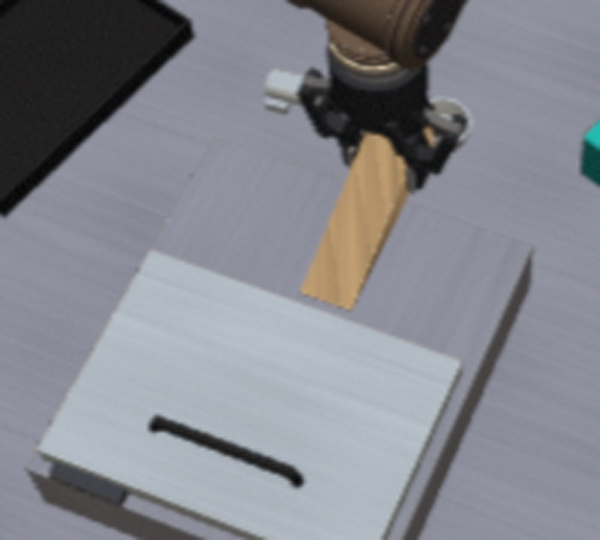

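The picture shows the lid flat and shut, with the wedge tip at crop (330,300) clear of it. Pull force dropped too, so I'll lift and carry it to the tray.

play_rows:
  plan:
    - [[0, 0, 0.05], [0, 0, 0], 0]
    - [[0, 0, 0.12], [0, 0, 0], 0]
    - [[0, 0, 0.2], [0, 0, 0], 0]
    - [[0, 0, 0.26], [0, 0, 0], 0]
    - [[0, 0, 0.26], [0, 0, 0], 0]

```text
time: 10.2
position: [0.4646, 0.0057, 0.1997]
ee_rot: [[0.999, 0.034, -0.001], [0.034, -0.999, 0.0], [-0.001, -0.0, -1.0]]
contact_force: [0.4, -0.2, -1.6]
width: 0.0442
```

play_rows:
  plan:
    - [[-0.01, -0.07, 0], [0, 0, -0.03], 0]
    - [[-0.03, -0.16, 0], [0, 0, -0.06], 0]
    - [[-0.05, -0.26, 0], [0, 0, -0.1], 0]
    - [[-0.06, -0.36, 0], [0, 0, -0.14], 0]
    - [[-0.08, -0.46, 0], [0, 0, -0.181], 0]

```text
time: 10.7
position: [0.4303, -0.1782, 0.1946]
ee_rot: [[0.968, -0.25, -0.007], [-0.25, -0.968, 0.006], [-0.009, -0.004, -1.0]]
contact_force: [0.2, -0.1, -1.7]
width: 0.0444
```

play_rows:
  plan:
    - [[-0.02, -0.1, 0], [0, 0, 0], 0]
    - [[-0.04, -0.2, 0], [0, 0, 0], 0]
    - [[-0.055, -0.3, 0], [0, 0, 0], 0]
    - [[-0.07, -0.37, 0], [0, 0, 0], 0]
    - [[-0.07, -0.416, 0], [0, 0, 0], 0]

```text
time: 11.2
position: [0.4027, -0.3448, 0.1946]
ee_rot: [[0.968, -0.25, -0.006], [-0.25, -0.968, 0.007], [-0.007, -0.005, -1.0]]
contact_force: [0.4, 0.0, -1.9]
width: 0.0443
```

play_rows:
  plan:
    - [[0, 0, 0], [0, 0, 0], 0]
    - [[0, 0, 0], [0, 0, 0], 0]

```text
time: 11.4
position: [0.4046, -0.3435, 0.1965]
ee_rot: [[0.969, -0.248, -0.003], [-0.248, -0.969, 0.004], [-0.004, -0.004, -1.0]]
contact_force: [-0.0, 0.1, -0.7]
width: 0.0439
```

```bash
python3 - <<'E'
from h import *
d=snap('scene','sc3'); print(monitor.sense()['position'])
cv2.imwrite('pics/sc3c.png',cv2.resize(d['color'][80:280,100:340,::-1],None,fx=3,fy=3,interpolation=2))
E
```

```text
[ 0.40488661 -0.34325057  0.19699116]
```

View pics/sc3c.png

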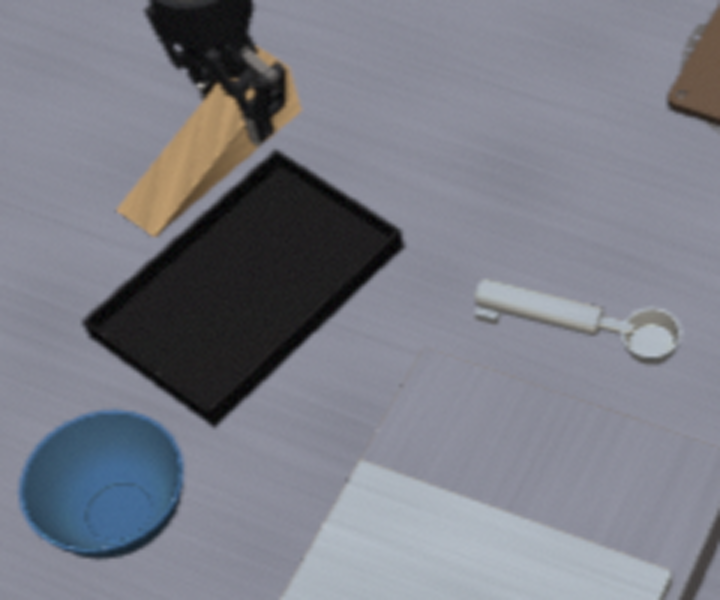

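The wedge is held level and parallel to the tray's long side, so I'll lower it.

play_rows:
  plan:
    - [[0, -0.004, -0.08], [0, 0, 0], 0]
    - [[0, -0.004, -0.18], [0, 0, 0], 0]
    - [[0, -0.004, -0.27], [0, 0, 0], 0]
    - [[0, -0.004, -0.34], [0, 0, 0], 0]
    - [[0, -0.004, -0.38], [0, 0, 0], 0]

```text
time: 11.95
position: [0.4043, -0.3431, 0.0434]
ee_rot: [[0.969, -0.245, -0.003], [-0.245, -0.969, 0.005], [-0.005, -0.004, -1.0]]
contact_force: [0.8, -0.0, -1.5]
width: 0.0445
```

play_rows:
  plan:
    - [[0, 0, -0.015], [0, 0, 0], 0]
    - [[0, 0, -0.03], [0, 0, 0], 0]
    - [[0, 0, -0.045], [0, 0, 0], 0]
    - [[0, 0, -0.056], [0, 0, 0], 0]
    - [[0, 0, -0.056], [0, 0, 0], 0]

```text
time: 12.45
position: [0.4052, -0.3466, 0.0241]
ee_rot: [[0.969, -0.247, -0.0], [-0.247, -0.969, 0.0], [-0.0, -0.0, -1.0]]
contact_force: [0.6, 0.4, -1.1]
width: 0.0443
```

play_rows:
  plan:
    - [[0, 0, 0], [0, 0, 0], 0]
    - [[0, 0, 0], [0, 0, 0], 0]

```text
time: 12.65
position: [0.4054, -0.347, 0.0247]
ee_rot: [[0.969, -0.248, 0.001], [-0.248, -0.969, -0.001], [0.001, 0.001, -1.0]]
contact_force: [-0.3, 0.5, -1.2]
width: 0.0445
```

Another 4 mm down.

play_rows:
  plan:
    - [[0, 0, -0.006], [0, 0, 0], 0]
    - [[0, 0, -0.012], [0, 0, 0], 0]
    - [[0, 0, -0.012], [0, 0, 0], 0]
    - [[0, 0, -0.012], [0, 0, 0], 0]

```text
time: 13.05
position: [0.4053, -0.3468, 0.0194]
ee_rot: [[0.969, -0.248, 0.0], [-0.248, -0.969, -0.0], [0.0, 0.0, -1.0]]
contact_force: [-0.2, -0.8, -1.2]
width: 0.0444
```

play_rows:
  plan:
    - [[0, 0, -0.002], [0, 0, 0], 0]
    - [[0, 0, -0.002], [0, 0, 0], 0.6]
    - [[0, 0, -0.002], [0, 0, 0], 0.7]
    - [[0, 0, -0.002], [0, 0, 0], 0.9]
    - [[0, 0, -0.002], [0, 0, 0], 0.9]

```text
time: 13.55
position: [0.4052, -0.3466, 0.0185]
ee_rot: [[0.969, -0.247, -0.0], [-0.247, -0.969, 0.0], [-0.0, -0.0, -1.0]]
contact_force: [-0.1, -0.4, -0.4]
width: 0.0768
```

play_rows:
  plan:
    - [[0, 0, 0.03], [0, 0, 0], 0.9]
    - [[0, 0, 0.1], [0, 0, 0], 0.9]
    - [[0, 0, 0.2], [0, 0, 0], 0.9]
    - [[0, 0, 0.32], [0, 0, 0], 0.9]
    - [[0, 0, 0.44], [0, 0, 0], 0.9]

```text
time: 14.05
position: [0.4049, -0.3462, 0.1968]
ee_rot: [[0.969, -0.247, 0.0], [-0.247, -0.969, 0.0], [-0.0, -0.0, -1.0]]
contact_force: [0.5, -1.3, 0.0]
width: 0.0766
```

play_rows:
  plan:
    - [[0, 0, 0.06], [0, 0, 0], 0.9]
    - [[0, 0, 0.12], [0, 0, 0], 0.5]
    - [[0.03, 0.05, 0.15], [0, 0, 0], 0.2]
    - [[0.07, 0.14, 0.15], [0, 0, 0], 0]
    - [[0.1, 0.25, 0.15], [0, 0, 0], 0]

```text
time: 14.55
position: [0.4458, -0.2466, 0.2564]
ee_rot: [[0.968, -0.25, 0.002], [-0.25, -0.968, -0.002], [0.003, 0.001, -1.0]]
contact_force: [1.0, -0.7, -0.3]
width: 0.0183
```

```bash
python3 - <<'E'
from h import *
chk(); d=snap('scene','sc4'); print(monitor.sense()['position'])
cv2.imwrite('pics/sc4c.png',cv2.resize(d['color'][100:300,100:340,::-1],None,fx=3,fy=3,interpolation=2))
e=dict(np.load('pics/top0.npz')); e2=snap('top','top4')
# ball via dark pixels above z .14 near box
for D in (e,e2):
    P=[];
    for v in range(265,305):
        for u in range(165,215):
            p=pt(D,u,v)
            if .145<p[2]<.17: P.append(p)
    P=np.array(P); print('ball',len(P),P.mean(0),P.min(0),P.max(0))
E
```

```text
[ 0.4467 -0.24    0.2557] [-0.   4.7 -1.1]
305 lid angle -0.0012 front x 0.6031 z 0.1012
325 lid angle 0.0034 front x 0.6055 z 0.1011
390 lid angle 0.0026 front x 0.6086 z 0.1014
410 lid angle -0.0026 front x 0.6089 z 0.1005
[ 0.44599428 -0.242668    0.25546583]
ball 129 [0.41178372 0.35657674 0.16160465] [0.4004 0.3464 0.1464] [0.4244 0.3707 0.1667]
ball 129 [0.41176279 0.35650543 0.16183411] [0.4004 0.3464 0.1484] [0.4237 0.3704 0.1669]
```

View pics/sc4c.png

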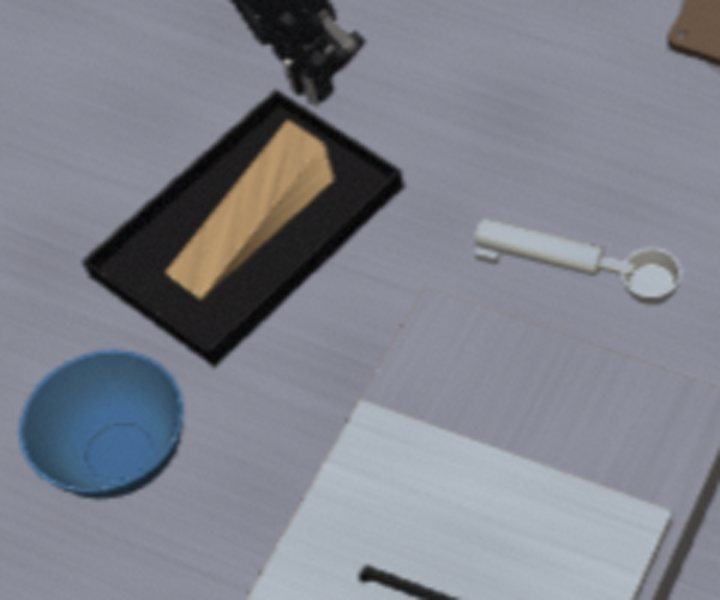

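The wedge lies flat inside the tray (crop (250,210)), well clear of its walls, and the lid is shut. Next I'll pin down the box yaw and centre for the toggle.

```bash
python3 - <<'E'
from h import *
d=dict(np.load('pics/top4.npz'))
s=monitor.sense();print(s['qpos'].round(3),s['position'])
P=np.array([pt(d,u,v) for v in range(240,312) for u in range(168,236)])
for lo,hi in ((.055,.064),(.079,.09)):
    Q=P[(P[:,2]>lo)&(P[:,2]<hi)]
    print(lo,len(Q),cv2.minAreaRect(Q[:,:2].astype(np.float32)*1000))
T=P[(P[:,2]>.145)]; A=np.c_[2*T,np.ones(len(T))]; print('sphere',np.linalg.lstsq(A,(T**2).sum(1),rcond=None)[0][:3])
Q=P[(P[:,2]>.095)&(P[:,2]<.14)]; print('rod',len(Q),Q.mean(0))
E
```

```text
[-0.702 -0.1    1.963 -0.     1.278  1.115] [ 0.44562501 -0.24466089  0.25542498]
0.055 1179 ((447.92535400390625, 349.00067138671875), (90.89332580566406, 120.16340637207031), 74.30029296875)
0.079 508 ((447.7532043457031, 348.9213562011719), (51.318450927734375, 70.02154541015625), 74.93907165527344)
sphere [0.41207724 0.35870002 0.15424491]
rod 88 [0.43900341 0.350625   0.10870682]
```

play_rows:
  plan:
    - [[0.04, 0.1, 0], [0, 0, 0], 0]
    - [[0.07, 0.2, 0], [0, 0, 0], 0]
    - [[0.1, 0.31, 0], [0, 0, 0], 0]
    - [[0.12, 0.42, 0], [0, 0, 0], 0]
    - [[0.13, 0.53, 0], [0, 0, 0], 0]

```text
time: 15.2
position: [0.4977, -0.0342, 0.2551]
ee_rot: [[0.969, -0.249, 0.001], [-0.249, -0.969, -0.001], [0.001, 0.0, -1.0]]
contact_force: [0.6, -0.2, 0.4]
width: 0.0001
```

play_rows:
  plan:
    - [[0.01, 0.11, 0], [0, 0, 0], 0]
    - [[0, 0.22, 0], [0, 0, 0], 0]
    - [[-0.04, 0.33, 0], [0, 0, 0], 0]
    - [[-0.08, 0.43, 0], [0, 0, 0], 0]
    - [[-0.13, 0.53, 0], [0, 0, 0], 0]

```text
time: 15.7
position: [0.4453, 0.1779, 0.2551]
ee_rot: [[0.969, -0.249, 0.001], [-0.249, -0.969, -0.0], [0.001, -0.0, -1.0]]
contact_force: [1.1, 1.6, 0.2]
width: 0.0001
```

play_rows:
  plan:
    - [[-0.04, 0.1, 0], [0, 0, 0], 0]
    - [[-0.08, 0.2, 0], [0, 0, 0], 0]
    - [[-0.13, 0.3, 0], [0, 0, 0], 0]
    - [[-0.18, 0.39, 0], [0, 0, 0], 0]
    - [[-0.2, 0.45, 0], [0, 0, 0], 0]

```text
time: 16.2
position: [0.3645, 0.3587, 0.2551]
ee_rot: [[0.969, -0.246, 0.001], [-0.246, -0.969, 0.0], [0.0, -0.001, -1.0]]
contact_force: [-0.1, -0.9, -0.3]
width: 0.0001
```

play_rows:
  plan:
    - [[0, 0, 0], [0, 0, 0], 0]
    - [[0, 0, 0], [0, 0, 0], 0]

```text
time: 16.4
position: [0.3658, 0.3569, 0.2547]
ee_rot: [[0.969, -0.247, 0.001], [-0.247, -0.969, -0.001], [0.001, 0.001, -1.0]]
contact_force: [0.1, -0.1, -0.5]
width: -0.0001
```

play_rows:
  plan:
    - [[-0.015, 0.038, 0], [0, 0, 0], 0]
    - [[-0.015, 0.038, -0.1], [0, 0, 0], 0]
    - [[-0.015, 0.038, -0.2], [0, 0, 0], 0]
    - [[-0.015, 0.038, -0.28], [0, 0, 0], 0]
    - [[-0.015, 0.038, -0.302], [0, 0, 0], 0]

```text
time: 16.9
position: [0.358, 0.3695, 0.1297]
ee_rot: [[0.968, -0.25, -0.006], [-0.25, -0.968, -0.005], [-0.005, 0.006, -1.0]]
contact_force: [-0.1, -1.0, 0.1]
width: 0.0002
```

play_rows:
  plan:
    - [[0, 0, 0], [0, 0, 0], 0]
    - [[0, 0, 0], [0, 0, 0], 0]

```text
time: 17.1
position: [0.3608, 0.3727, 0.1356]
ee_rot: [[0.969, -0.249, 0.003], [-0.249, -0.969, 0.002], [0.002, -0.002, -1.0]]
contact_force: [-0.5, 0.4, -0.1]
width: 0.0001
```

```bash
python3 - <<'E'
from h import *
snap('wrist','w5');s=monitor.sense();print(s['position'],s['contact_force'])
E
```

```text
[0.3609986  0.37308796 0.13616632] [ 0.62079274 -0.55427046  0.40064912]
```

View pics/w5.png

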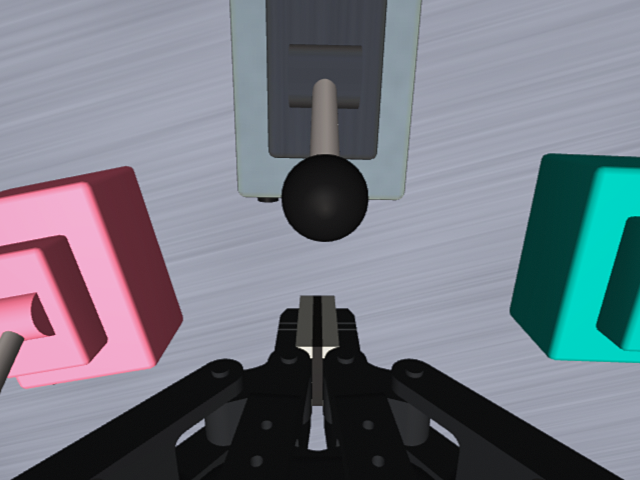

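The wrist view shows the ball at (325,198), straight ahead of the closed fingertips at (318,320). I'll push along the box's +x.

play_rows:
  plan:
    - [[0.035, -0.009, 0], [0, 0, 0], 0]
    - [[0.07, -0.019, 0], [0, 0, 0], 0]
    - [[0.105, -0.029, 0], [0, 0, 0], 0]
    - [[0.14, -0.038, 0], [0, 0, 0], 0]
    - [[0.18, -0.049, 0], [0, 0, 0], 0]

```text
time: 17.65
position: [0.4326, 0.3525, 0.1338]
ee_rot: [[0.969, -0.248, 0.0], [-0.248, -0.969, -0.0], [0.0, 0.0, -1.0]]
contact_force: [-0.8, 0.5, 1.2]
width: 0.0004
```

play_rows:
  plan:
    - [[0.02, -0.005, 0], [0, 0, 0], 0]
    - [[0.04, -0.011, 0], [0, 0, 0], 0]
    - [[0.06, -0.016, 0], [0, 0, 0], 0]
    - [[0.06, -0.016, 0], [0, 0, 0], 0]

```text
time: 18.05
position: [0.4562, 0.3463, 0.1335]
ee_rot: [[0.969, -0.248, 0.001], [-0.248, -0.969, -0.0], [0.001, 0.0, -1.0]]
contact_force: [-0.1, 0.3, -0.1]
width: 0.0
```

play_rows:
  plan:
    - [[0.012, -0.003, 0], [0, 0, 0], 0]
    - [[0.012, -0.003, 0], [0, 0, 0], 0]
    - [[0.012, -0.003, 0], [0, 0, 0], 0]

```text
time: 18.35
position: [0.4578, 0.3459, 0.1333]
ee_rot: [[0.969, -0.247, -0.006], [-0.247, -0.969, 0.0], [-0.005, 0.001, -1.0]]
contact_force: [-5.4, 0.4, 1.9]
width: 0.0001
```

play_rows:
  plan:
    - [[0.012, -0.003, 0], [0, 0, 0], 0]
    - [[0.012, -0.003, 0], [0, 0, 0], 0]
    - [[0.012, -0.003, 0], [0, 0, 0], 0]

```text
time: 18.65
position: [0.4584, 0.3457, 0.1331]
ee_rot: [[0.969, -0.248, -0.016], [-0.248, -0.969, 0.001], [-0.016, 0.003, -1.0]]
contact_force: [-16.4, 4.1, 6.7]
width: -0.0001
```

```bash
cat >b.py <<'E'
from h import *
d=snap('scene','sc6'); 
P=np.array([pt(d,u,v) for v in range(190,290) for u in range(390,470)])
T=P[(P[:,2]>.14)&(P[:,2]<.175)]; print(len(T),T.min(0),T.max(0))
T=d['color'][180:300,380:480,::-1]; cv2.imwrite('pics/sc6c.png',cv2.resize(T,None,fx=5,fy=5,interpolation=2))
E
python3 b.py
```

```text
199 [0.4604 0.3109 0.1404] [0.5006 0.3653 0.1748]
```

View pics/sc6c.png

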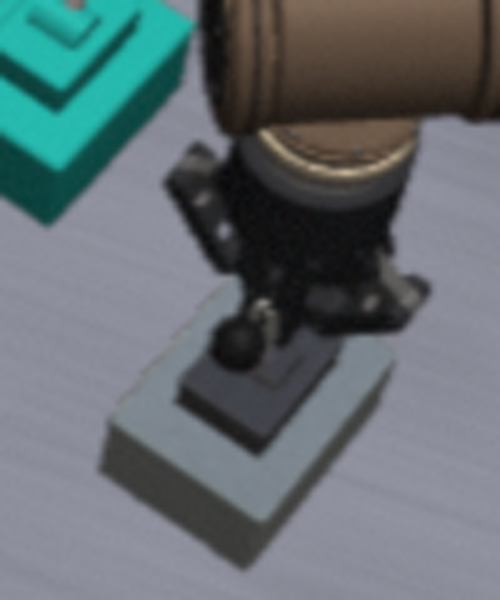

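The force climbed to 16 N at the stop, and the ball is now past the block on the far side (crop (240,342)). I'll back off and rise.

play_rows:
  plan:
    - [[-0.04, 0.011, 0], [0, 0, 0], 0]
    - [[-0.1, 0.027, 0], [0, 0, 0], 0]
    - [[-0.15, 0.04, 0.03], [0, 0, 0], 0]
    - [[-0.15, 0.04, 0.13], [0, 0, 0], 0]
    - [[-0.15, 0.04, 0.25], [0, 0, 0], 0]

```text
time: 19.2
position: [0.4027, 0.3596, 0.2324]
ee_rot: [[0.969, -0.246, -0.003], [-0.246, -0.969, -0.003], [-0.002, 0.004, -1.0]]
contact_force: [1.5, 0.2, 0.8]
width: 0.0002
```

play_rows:
  plan:
    - [[0, 0, 0.05], [0, 0, 0], 0]
    - [[0, 0, 0.05], [0, 0, 0], 0]
    - [[0, 0, 0.05], [0, 0, 0], 0]
    - [[0, 0, 0.05], [0, 0, 0], 0]

```text
time: 19.6
position: [0.4039, 0.3596, 0.2515]
ee_rot: [[0.969, -0.247, -0.003], [-0.247, -0.969, -0.002], [-0.002, 0.003, -1.0]]
contact_force: [-0.0, 0.1, -0.1]
width: 0.0001
```

```bash
python3 - <<'E'
from h import *
chk(); d=snap('scene','sc7'); a=snap('top','top7')
P=np.array([pt(d,u,v) for v in range(190,290) for u in range(390,470)])
T=P[(P[:,2]>.145)&(P[:,2]<.175)&(P[:,0]>.46)]; A=np.c_[2*T,np.ones(len(T))]
b=np.linalg.lstsq(A,(T**2).sum(1),rcond=None)[0][:3] if len(T)>5 else np.nan; print('ball',len(T),b)
r=b-np.array([.448,.349,.082]); print('switch',.5+np.arctan2(r[:2]@[.965,-.262],r[2]))
# wedge in tray
hsv=cv2.cvtColor(a['color'],cv2.COLOR_RGB2HSV); W=np.array([pt(a,u,v) for v in range(230,358) for u in range(455,548) if hsv[v,u,1]>90 and hsv[v,u,2]>90])
print('wedge',len(W),cv2.minAreaRect(W[:,:2].astype(np.float32)*1000),W[:,2].min(),W[:,2].max())
cv2.imwrite('pics/sc7c.png',d['color'][60:380,60:560,::-1])
E
```

```text
[0.4039 0.3596 0.2513] [-0.1 -0.2  0.4]
305 lid angle -0.0007 front x 0.6033 z 0.1006
325 lid angle 0.0047 front x 0.6056 z 0.1007
390 lid angle -0.0028 front x 0.6089 z 0.1002
410 lid angle 0.0005 front x 0.6112 z 0.1007
ball 104 [0.48732203 0.33495633 0.15369204]
switch 1.02604103158002
wedge 1674 ((440.0360412597656, -364.1807556152344), (67.65096282958984, 171.89447021484375), 75.43051147460938) 0.002 0.0582
```

View pics/sc7c.png

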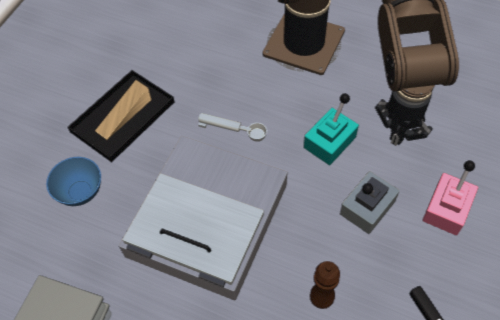

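The lid is shut, the wedge is flat in the tray, the toggle reads about 1.0 rad, and the arm is clear. Handing in.

```bash
python3 -c "
from plant import env
print(env.hand_in())"
```

```text
the job is handed in; nothing more can be done
None
```

The job is done and handed in at about 20 s on the robot's clock; the hand-in gives no verdict, so success is unconfirmed.

- **Wedge and lid:** I drew the wedge out in ten small tugs of 8–12 mm with pauses. The camera-measured lid angle went from about 0.11 after the first tug to 0.075, 0.03 and then 0.
- **Tray and switch:** I laid the wedge in the tray, then pushed the lever over to its stop, reaching about 16 N.

Last checks:
- **Lid:** 0 rad, with about ±0.005 of scatter.
- **Wedge:** it looks flat and inside the tray. The heel top measured 58 mm against about 57 mm expected. An automatic outline fit came out 68 mm wide against the true 45 mm. I judged that it had picked up tray pixels, so its wedge centre is only rough.
- **Lever:** about 1.03 rad, which is at its stop.
- **Contact:** contact force was near zero, with the arm raised clear of everything.
- **Objects to leave:** the scoop, grinder and bowl look unmoved in the pictures; I did not measure their positions.

One of the four lid-angle samples read high in the early checks, at 0.132 and 0.095 against about 0.11 and 0.074 for the others. I relied on the other three.

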